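# Bed sample tiles flush in a clamping frame and lock them

## Task

Clamp the sample tiles for inspection: first pull the frame's keeper bar fully back to its rear stop, then take each tile from the desk, lay it face up in a pocket of its own and press it down until it sits level and flush with the frame's top. With all of them flush, slide the keeper fully forward over the tiles to its front stop. Press only on the tiles, never on a bare cork pad, and leave the jar and the climate logger where they are.

Things in the scene. Friction and masses are not known exactly. Their poses are not given: they have to be found in the camera images.
- tile_white: white glazed sample tile with thin blue border lines and a blue diamond, a rigid slab 80 long x 44 wide x 16 thick mm, about 0.14 kg (0.1 to 0.2); origin at the centre of its underside, x along its length, y across its width, z up through its decorated face; lies on the desk, or is absent (three or four of the tiles are there)
- tile_red: terracotta-red sample tile with white border lines and diamond, a rigid slab 80 long x 44 wide x 16 thick mm, about 0.14 kg (0.1 to 0.2); origin at the centre of its underside, x along its length, y across its width, z up through its decorated face; lies on the desk, or is absent (three or four of the tiles are there)
- tile_blue: dark blue glazed sample tile with white border lines and diamond, a rigid slab 80 long x 44 wide x 16 thick mm, about 0.14 kg (0.1 to 0.2); origin at the centre of its underside, x along its length, y across its width, z up through its decorated face; lies on the desk, or is absent (three or four of the tiles are there)
- tile_marble: white-grey marble sample tile with thin brass border lines and diamond, a rigid slab 80 long x 44 wide x 16 thick mm, about 0.14 kg (0.1 to 0.2); origin at the centre of its underside, x along its length, y across its width, z up through its decorated face; lies on the desk, or is absent (three or four of the tiles are there)
- frame: fixed grey clamping frame, 165 (x) x 298 (y) mm, flat top 34 mm above the desk; origin on the desk midway between the two middle pockets; x points to the rear side (away from the robot) where the keeper parks, y along the row of four pockets. Each pocket is an open well 86 (x) x 50 (y) mm, 22 mm of frame between neighbours, with a cork lift pad as its floor
- pocket_0 (a point): centre of the mouth of the first (frame y = -108 mm) pocket, in the frame's top face; axes as the frame: the tile's length goes along x
- pad_0: cork lift pad, floor of pocket 0, 82 x 46 mm; origin at the centre of its upper face. It starts 4 mm below the frame's top (a tile on it stands 12 mm proud), stays by friction, and sinks only when over about 6 N presses on the tile (10 to 15 N on its middle is good), straight down by 12 mm to a firm stop where the tile is flush; it does not come back up
- pocket_1 (a point): centre of the mouth of the second (frame y = -36 mm) pocket, in the frame's top face; axes as the frame: the tile's length goes along x
- pad_1: cork lift pad, floor of pocket 1, 82 x 46 mm; origin at the centre of its upper face. It starts 4 mm below the frame's top (a tile on it stands 12 mm proud), stays by friction, and sinks only when over about 6 N presses on the tile (10 to 15 N on its middle is good), straight down by 12 mm to a firm stop where the tile is flush; it does not come back up
- pocket_2 (a point): centre of the mouth of the third (frame y = +36 mm) pocket, in the frame's top face; axes as the frame: the tile's length goes along x
- pad_2: cork lift pad, floor of pocket 2, 82 x 46 mm; origin at the centre of its upper face. It starts 4 mm below the frame's top (a tile on it stands 12 mm proud), stays by friction, and sinks only when over about 6 N presses on the tile (10 to 15 N on its middle is good), straight down by 12 mm to a firm stop where the tile is flush; it does not come back up
- pocket_3 (a point): centre of the mouth of the last (frame y = +108 mm) pocket, in the frame's top face; axes as the frame: the tile's length goes along x
- pad_3: cork lift pad, floor of pocket 3, 82 x 46 mm; origin at the centre of its upper face. It starts 4 mm below the frame's top (a tile on it stands 12 mm proud), stays by friction, and sinks only when over about 6 N presses on the tile (10 to 15 N on its middle is good), straight down by 12 mm to a firm stop where the tile is flush; it does not come back up
- keeper (a joint): slide of the keeper, m: 0 at its rear stop (parked, 27 mm clear of the pockets), growing along the frame's -x to 0.082 at the front stop, across the middle of all pockets (locked). A steel bar 24 (x) x 314 (y) mm straddling the frame, underside 3 and top 11 mm above the frame's top: it passes flush tiles, runs against proud ones. Friction 3 N, stays put; starts over the pockets
- keeper_fin (a point): top centre of the keeper's upright orange grip fin, 14 mm thick (frame x), 46 mm wide (frame y), rising 26 mm above the bar; top 71 mm above the desk; axes as the frame
- blue_jar: small blue pigment jar with a black lid, 39 mm wide, 54 mm tall; origin under its centre; bystander
- hygrometer: white climate logger standing on its foot, 30 x 62 x 62 mm; origin under its centre; bystander

How it is judged:
By the outcome, as a careful person would: the job done as asked, in the order asked, and still so for the second after the job is handed in, with the robot touching nothing.
Of tile_white, tile_red, tile_blue, tile_marble only 3 to 4 are there at a start; the rules pass over those that are not, and their reading is None.
At some moment in a run one of tile_white, tile_red, tile_blue, tile_marble may be knocked a few centimetres aside while the robot is not near it.
Once in a run the grip may slacken for a moment while it holds something.
It also fails if it takes over 208 s, if anything falls off the work surface, if the arm or the gripper's body presses on something with over 40 N, if the wrist force passes 120 N, or if a joint passes its speed limit or range.

## Robot

A 7-joint arm with a two-finger parallel gripper is mounted at the origin on a cart in front of the work surface, level with it; the furniture and walls round the work are solid. World frame = base frame: x ahead of the robot, y to its left, z up, the work surface at z = 0. Lengths are in m, angles in rad, forces in N, time in s.
With the tool pointing down it reaches from about 0.425 to 0.875 m from the base axis. Payload 8.4 kg.
Tool frame: the origin (TCP) lies at the very end of the fingers, on their centre line; the grasp point (between the pads) lies bot.grip_depth behind it (bot.grip_depth is the distance from the TCP to the grasp point, in m); z points along the fingers, y is the line along which they close (so a half turn about z gives the same grasp; the last joint's range is limited). The gripper opens to 87 mm and grips with 3 to 60 N. Pads are 19 mm wide; open, the fingers measure 117 mm over their backs; the gripper's body (75 mm by 190 mm) begins 51 mm behind the grasp point.
Start: joints at [-1.29, 0.333, 0.04, 1.465, -0.013, 1.343, -0.059], TCP at [0.241, 0.604, 0.223] pointing down, gripper open.
Joint ranges: [-2.58, 2.58], [-0.38, 2.09], [-1.3, 1.39], [0.25, 2.4], [-1.5, 4.64], [0.08, 2.09], [-2.65, 2.65]. Speed limits (rad/s): [2.22, 2.22, 2.79, 2.79, 3.14, 3.14, 3.14].

## Interface

Orientations are given as [roll, pitch, yaw] about the fixed x, y, z axes, in that order (R = Rz(yaw) Ry(pitch) Rx(roll)).
In Python, from bench import bot, imaging, job, monitor gives the robot as it stands (bot), with the cameras (imaging), the job (job) and the readings (monitor).
- The arm moves only by the shell command python3 jog.py 'ROWS' [FORCE]. ROWS is a JSON object whose key "deltas" holds a list of rows, 1 to 12 of them, each of 7 numbers: dx, dy, dz in shares of the most that a row can go, 1 being 62.5 mm, then a rotation vector rx, ry, rz in parts of the range, where 1.0 means 4 rad, then the finger opening in m; each row shifts and turns the commanded pose from where the row before left it, along the tool's axes as they then stand; what a row does not reach is not made up. A row lasts 1/8 s, in which the tool goes at most 0.0625 m and 0.188 rad, less where a joint would pass 70% of its speed; a pose out of reach is approached as far as the arm can. The fingers move at their own pace and stop on an object; FORCE is the grip in N (left out, the last holds). Time passes only in rows, so rows that do not move let the fingers close. It prints the time, the measured TCP pose, the force, the opening and the grip force at its end. Shift and turn numbers lie between -1 and 1, and a call with a number outside is refused. Input that does not fit is refused with a message, and nothing moves.
- monitor.read_state(): the state, without advancing time (a new reading comes with each control period).
- imaging.camera(name): name is "side" or "top"; returns a dict with "frame" (400x640x3 uint8, red, green, blue), "K" (3x3 intrinsics, pixels), "k1" (the pictures are not rectified: a ray, as slopes to the right and down, at radius r is drawn at 1 + k1 r^2 times it, then the intrinsics apply), "rvec" (rotation vector, rad) and "tvec" (3), from world to camera coordinates, as OpenCV has them. Camera axes: x right, y down, z forward; pixel columns grow to the right and rows downward; lengths in m; the calibration is good to about 2 mm. A picture is of the moment at which its call begins. There is no depth.
- job.hand_in(): hands the job in; it is judged then, once.
The state is a dict: "time_s": time; "qpos": joint angles; "qvel": joint speeds; "joint_efforts": joint torques, N m; "eef_pos": TCP position; "tcp_rot": TCP orientation; "force": force on the tool from outside, world axes, zero at the start; "ft_torque": the same for the moment, N m; "width": finger opening in m; "gripper_force": force on a finger pad.
Only numpy, scipy, OpenCV 4.12 (cv2) and the standard library are available. Lean on these libraries where they do the work, as an engineer would, in place of code of your own. Each camera call takes 0.05 s, during which the arm holds its last target. There are 200 camera calls.

## Working session

There is one attempt and no reset: what is moved stays moved. The work goes in short steps, Python scripts to look and compute and a shell command to move; the robot and the scene stay as the last step left them, time stands still between calls to the robot, and variables do not carry over. Pictures are saved under pics/ and viewed, at most 14 in all, crops included, and the job is handed in when it is done.

```bash
ls; mkdir -p pics
cat > h.py <<'E'
import numpy as np, cv2
from bench import bot, imaging, job, monitor
from scipy.spatial.transform import Rotation as R
def shot(n,save=None):
    c=imaging.camera(n)
    if save: cv2.imwrite('pics/'+save,c['frame'][:,:,::-1])
    return c
def ray(c,px):
    px=np.atleast_2d(np.array(px,float)); K=c['K']
    d=np.c_[(px[:,0]-K[0,2])/K[0,0],(px[:,1]-K[1,2])/K[1,1]]
    u=d.copy()
    for _ in range(20): u=d/(1+c['k1']*(u**2).sum(1,keepdims=True))
    Rm=cv2.Rodrigues(np.array(c['rvec'],float))[0]
    o=-Rm.T@np.array(c['tvec'],float).ravel()
    return o,np.c_[u,np.ones(len(u))]@Rm
def plane(c,px,z):
    o,d=ray(c,px); return o+d*((z-o[2])/d[:,2:3])
def proj(c,P):
    Rm=cv2.Rodrigues(np.array(c['rvec'],float))[0]
    p=np.atleast_2d(P)@Rm.T+np.array(c['tvec'],float).ravel()
    u=p[:,:2]/p[:,2:]; u=u*(1+c['k1']*(u**2).sum(1,keepdims=True)); K=c['K']
    return np.c_[u[:,0]*K[0,0]+K[0,2],u[:,1]*K[1,1]+K[1,2]]
def tri(c1,p1,c2,p2):
    o1,d1=ray(c1,p1);o2,d2=ray(c2,p2);d1=d1[0];d2=d2[0]
    s=np.linalg.lstsq(np.c_[d1,-d2],o2-o1,rcond=None)[0]
    a=o1+s[0]*d1;b=o2+s[1]*d2
    return (a+b)/2,np.linalg.norm(a-b)
E
python3 - <<'E'
from h import *
for n in('top','side'):
    c=shot(n,n+'0.png'); o,d=ray(c,[[320,200]]);print(n,o,d,c['K'][0,0],c['k1'])
s=monitor.read_state();print(s,bot.grip_depth)
E
```

```text
bench.py
jog.py
pics
top [ 0.46281301 -0.1001927   1.10849255] [[ 0.08451069  0.00924067 -0.99641786]] 476.90583892927197 0.029513705851488423
side [ 0.30589469 -0.77557045  0.61340249] [[ 0.28449933  0.75610946 -0.58943201]] 377.9073346474193 -0.039319443795396446
{'time_s': 0.1, 'qpos': array([-1.29019339,  0.33385852,  0.03989021,  1.4661793 , -0.01336931,
        1.34328938, -0.05849328]), 'qvel': array([ 0.00053665,  0.00082749, -0.00046378, -0.0027486 , -0.00150454,
        0.00061882,  0.00071649]), 'joint_efforts': array([ 3.25430796e-03, -6.57803321e+01,  1.33953642e+00, -4.04705679e+01,
       -5.95803070e-02,  4.07495548e-02,  5.22962443e-05]), 'eef_pos': array([0.24086769, 0.60327224, 0.22173837]), 'tcp_rot': array([-3.14012965e+00,  1.33976208e-04,  2.76177194e+00]), 'force': array([ 0.0862837 , -0.10769545, -0.7235471 ]), 'ft_torque': array([-0.01779153, -0.02240157,  0.01128985]), 'gripper_force': 0.0, 'width': 0.08692602214361694} 0.0187
```

View pics/top0.png

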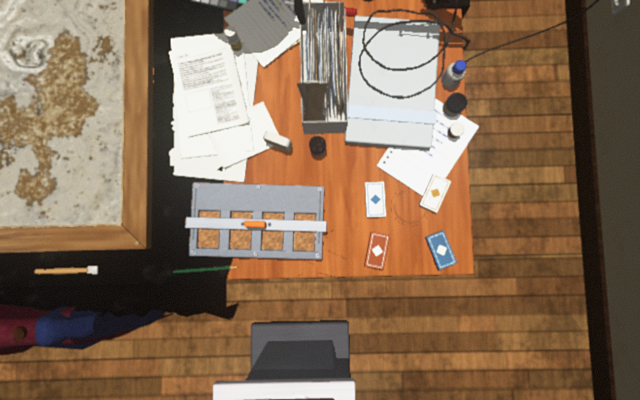

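View pics/side0.png

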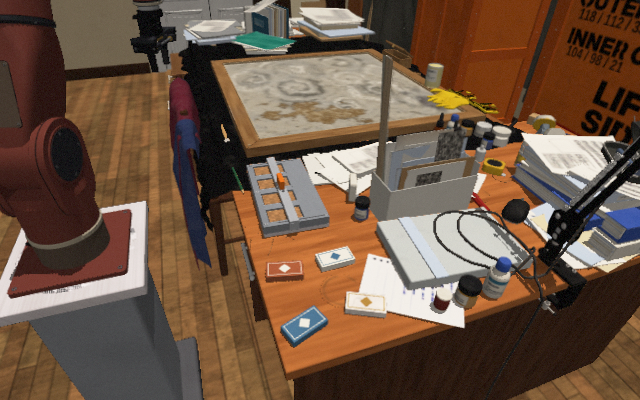

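The top view shows all four tiles: white (375,199), marble (435,193) half on paper, red (377,250) and blue (440,250). The frame is at (258,222), the keeper fin at (255,225), the jar at (318,147) and the logger at (277,140). The side view shows the same things.

Run:
```python
from h import *
t=cv2.imread('pics/top0.png');s=cv2.imread('pics/side0.png')
a=cv2.resize(t[170:280,350:470],(480,440),interpolation=2)
b=cv2.resize(t[175:265,180:335],(620,360),interpolation=2)
b=cv2.resize(t[175:265,180:335],None,fx=2,fy=2,interpolation=2)
d=cv2.resize(s[235:350,255:395],None,fx=2.2,fy=2.2,interpolation=2)
im=np.zeros((600,800,3),np.uint8)
im[:440,:480]=a; im[:180,485:795]=b; im[190:190+d.shape[0],485:485+d.shape[1]]=d
cv2.imwrite('pics/crop.png',im)
```

```text
(no output)
```

View pics/crop.png

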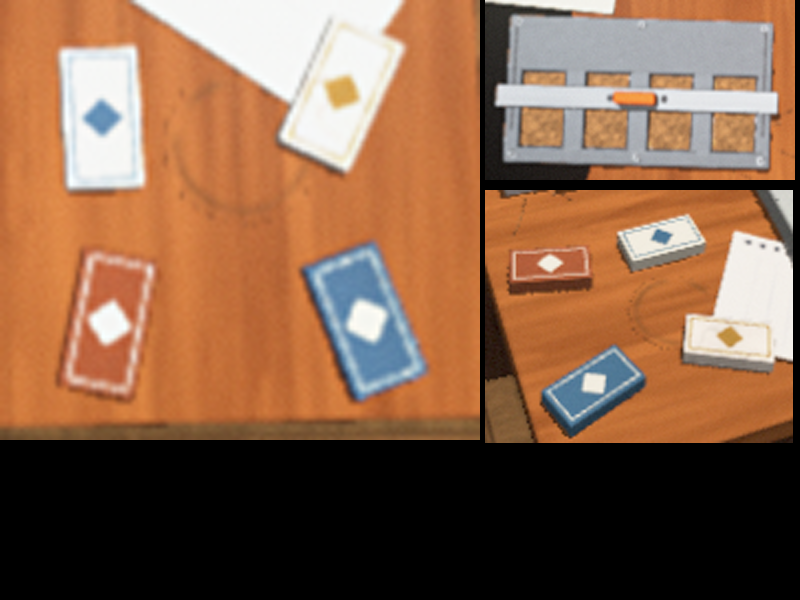

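```bash
cat > seg.py <<'E'
from h import *
S=4
def masks(c):
    im=cv2.resize(c['frame'],None,fx=S,fy=S,interpolation=cv2.INTER_CUBIC).astype(int)
    r,g,b=im[...,0],im[...,1],im[...,2]
    return im,dict(white=(b-r>15)&(r>90),blue=(b-r>35),bright=(im.min(2)>135),brass=(r-b>45)&(g-b>25)&(r<250)&(g>135),
      grey=(abs(r-b)<40)&(r>70)&(r<175)&(b>=r-8),fin=(r>200)&(g>80)&(g<150)&(b<80))
def comps(m,box,amin=20):
    x0,y0,x1,y1=[int(v*S) for v in box]
    n,l,st,ce=cv2.connectedComponentsWithStats(m[y0:y1,x0:x1].astype(np.uint8))
    o=[]
    for i in range(1,n):
        if st[i,4]>=amin:
            ys,xs=np.nonzero(l==i); p=(np.c_[xs+x0,ys+y0]+.5)/S-.5
            o.append((len(p)/S/S,p.mean(0),p))
    return sorted(o,key=lambda k:-k[0])
E
python3 - <<'E'
from seg import *
np.set_printoptions(precision=4,suppress=True)
T={'white':((362,178,390,222),(314,244,358,273)),'red':((362,228,392,274),(264,258,304,284)),'blue':((424,228,458,274),(278,303,332,346)),'marble':((417,172,455,216),(342,286,392,322))}
K={'white':'white','red':'bright','blue':'bright','marble':'brass'}
cs={n:shot(n) for n in('top','side')}
for n in cs:
    im,m=masks(cs[n])
    for t in T:
        for q in comps(m[K[t]],T[t][n=='side'],60)[:4]:
            r=cv2.minAreaRect(q[2].astype(np.float32));print(n,t,round(q[0],1),q[1],r[0],r[1],r[2])
    print(n,'fin',[(round(q[0]),q[1]) for q in comps(m['fin'],(180,175,335,265) if n=='top' else(240,150,330,235),60)[:3]])
    for q in comps(m['grey'],(180,175,335,265) if n=='top' else(240,150,330,235),800)[:3]:
        print(n,'grey',q[0],cv2.boxPoints(cv2.minAreaRect(q[2].astype(np.float32))).tolist())
E
```

```text
top white 60.9 [375.049 198.943] (375.1250305175781, 198.87503051757812) (7.77817440032959, 8.13172721862793) 45.0
top white 7.5 [382.2208 188.4292] (382.125, 188.25) (9.25, 1.0) 90.0
top white 6.9 [366.7705 191.1955] (366.875, 190.875) (7.5, 1.0) 90.0
top white 6.4 [383.2828 202.6274] (383.125, 202.75) (7.75, 1.0) 90.0
top red 78.6 [376.8786 250.2415] (376.8749694824219, 250.24998474121094) (9.221891403198242, 9.013877868652344) 56.3099365234375
top red 30.6 [370.998  241.8454] (370.5945739746094, 242.9207305908203) (3.7444093227386475, 21.282379150390625) 17.3116455078125
top red 19.1 [368.018  261.2132] (367.76605224609375, 260.41253662109375) (11.158262252807617, 4.290684223175049) 75.61860656738281
top red 13.1 [386.4803 239.7733] (386.5558166503906, 240.15721130371094) (2.146038055419922, 9.081404685974121) 6.009005546569824
top blue 169.9 [441.7501 249.8134] (441.94146728515625, 249.7613525390625) (34.84257507324219, 18.267581939697266) 67.90576934814453
top blue 87.7 [441.2627 249.5879] (441.2341003417969, 249.61766052246094) (9.9700927734375, 9.638338088989258) 24.7751388549
[... 1437 characters left out ...]
0775146484375) 56.30992889404297
side blue 94.1 [304.0968 322.377 ] (304.0807800292969, 322.3538818359375) (10.760011672973633, 9.209578514099121) 7.125016689300537
side marble 113.7 [364.8871 301.0085] (365.0943298339844, 300.5338439941406) (40.628135681152344, 16.699993133544922) 6.170175075531006
side marble 74.3 [365.7308 301.281 ] (365.6875, 301.3125) (10.253047943115234, 8.308504104614258) 45.0
side fin [(40, array([280.3097, 177.1566])), (6, array([254.6419, 225.9958])), (5, array([248.9448, 226.9622]))]
side grey 2954.625 [[244.7294464111328, 162.99566650390625], [310.0264892578125, 145.87896728515625], [330.71527099609375, 224.80279541015625], [265.418212890625, 241.91949462890625]]
```

Run:
```python
from seg import *
np.set_printoptions(precision=4,suppress=True)
c={n:shot(n) for n in('top','side')}
D={'white':((375.05,198.94),(334.9,255.9)),'red':((376.88,250.24),(284.1,267.77)),'blue':((441.25,249.6),(304.1,322.37)),'marble':((434.97,192.5),(365.7,301.3))}
C={'white':[(60,48),(134,46),(143,186),(67,188)],'marble':[(333,18),(404,42),(348,170),(278,142)],'red':[(90,250),(156,262),(134,396),(62,386)],'blue':[(303,267),(374,242),(427,372),(361,400)]}
for t in D:
    p,e=tri(c['top'],D[t][0],c['side'],D[t][1])
    q=plane(c['top'],np.array(C[t])/4+[350,170],.016)
    l=(q[0]+q[1]-q[2]-q[3])/2; w=(q[0]+q[3]-q[1]-q[2])/2
    print(t,p,e,plane(c['top'],D[t][0],.016)[0],'q',q.mean(0),'L',np.linalg.norm(l),np.linalg.norm(w),'yaw',np.arctan2(l[1],l[0]),np.arctan2(-w[0],w[1]))
f=(np.array([(512,15),(772,24),(770,170),(503,160)])-[485,0])/2+[180,175]
q=plane(c['top'],f,.034);print('frame',q,np.linalg.norm(np.diff(q,axis=0),axis=1))
l=q[0]-q[1];print('yaw',np.arctan2(-l[0],l[1]))
im,m=masks(c['top'])
for q in comps(m['fin'],(238,215,272,235),60)[:2]:
    r=cv2.minAreaRect(q[2].astype(np.float32));print('fin',q[0],q[1],r,plane(c['top'],[q[1]],.071))
im,m=masks(c['side'])
for q in comps(m['fin'],(260,160,300,200),60)[:1]:
    print(q[0],q[1],q[2].min(0),q[2].max(0),plane(c['side'],[q[1]],.06)); tp=q[2][q[2][:,1]<q[2][:,1].min()+6].mean(0)
print(tp,tri(c['top'],(255.5,224.5),c['side'],tp))
```

```text
white [ 0.5556 -0.2168  0.0137] 0.0005355569231866826 [ 0.5552 -0.2165  0.016 ] q [ 0.5546 -0.2169  0.016 ] L 0.08075361510895149 0.043009067788936164 yaw 0.025340831688887688 0.005159712443284386
red [ 0.4381 -0.2171  0.0143] 3.683327757249796e-06 [ 0.4381 -0.2169  0.016 ] q [ 0.4368 -0.2186  0.016 ] L 0.07764251167624354 0.03953769403470063 yaw -0.21630008173311413 -0.17770152227034108
blue [ 0.4367 -0.3631  0.014 ] 0.0001616156721013321 [ 0.4367 -0.3626  0.016 ] q [ 0.4358 -0.3632  0.016 ] L 0.07960495474463675 0.041762007847460765 yaw 0.3578213852334716 0.3458759626829887
marble [ 0.5673 -0.3547  0.0139] 0.000249766665441202 [ 0.567  -0.3541  0.016 ] q [ 0.5654 -0.3546  0.016 ] L 0.07982244612611665 0.04261774071599256 yaw -0.4506156069358391 -0.380918032849512
frame [[ 0.6     0.1959  0.034 ]
 [ 0.5833 -0.0988  0.034 ]
 [ 0.4194 -0.093   0.034 ]
 [ 0.4369  0.2052  0.034 ]] [0.2952 0.1641 0.2987]
yaw -0.05655838004685713
fin 35.4375 [254.5157 225.1598] ((254.0, 224.25), (4.75, 20.25), 90.0) [[0.499  0.0529 0.071 ]]
39.5625 [280.315  177.1617] [276.625 172.625] [284.375 181.375] [[0.5059 0.0654 0.06  ]]
[279.7479 175.713 ] (array([0.5006, 0.0501, 0.0749]), np.float64(0.0006544428720470964))
```

```bash
cat > go.py <<'E'
import sys; from h import *
np.set_printoptions(precision=4,suppress=True)
x,y,z,yaw=map(float,sys.argv[1:5])
s=monitor.read_state(); A=R.from_euler('xyz',s['tcp_rot']).as_matrix()
d=A.T@(np.array([x,y,z])-s['eef_pos'])
B=min([(R.from_euler('xyz',[np.pi,0,yaw+k]).as_matrix()) for k in(0,np.pi)],key=lambda B:np.linalg.norm(R.from_matrix(A.T@B).as_rotvec()))
print('d',d,'rot',R.from_matrix(A.T@B).as_rotvec(),'pos',s['eef_pos'],'rpy',s['tcp_rot'],'q',s['qpos'],'t',s['time_s'])
E
python3 go.py 0.5 0.0515 0.15 1.514
```

```text
d [-0.4453 -0.4166  0.0725] rot [-0.0004  0.0003  1.2478] pos [0.2409 0.6035 0.2223] rpy [-3.1411  0.      2.7618] q [-1.2902  0.3334  0.0399  1.4657 -0.0134  1.3433 -0.0585] t 0.3
```

The manual's scale: shifts go in shares of 62.5 mm and turns go in shares of 4 rad. Converting my numbers, -0.037 m is -0.592, -0.0347 m is -0.5552.

```bash
python3 jog.py '{"deltas": [[-0.592,-0.5552,0,0,0,0,0.087],[-0.592,-0.5552,0,0,0,0,0.087],[-0.592,-0.5552,0,0,0,0,0.087],[-0.592,-0.5552,0,0,0,0,0.087],[-0.592,-0.5552,0,0,0,0,0.087],[-0.592,-0.5552,0,0,0,0,0.087],[-0.592,-0.5552,0,0,0,0,0.087],[-0.592,-0.5552,0,0,0,0,0.087],[-0.592,-0.5552,0,0,0,0,0.087],[-0.592,-0.5552,0,0,0,0,0.087],[-0.592,-0.5552,0,0,0,0,0.087],[-0.592,-0.5552,0,0,0,0,0.087]]}'; python3 jog.py '{"deltas": [[0,0,0,0,0,0.0425,0.087],[0,0,0,0,0,0.0425,0.087],[0,0,0,0,0,0.0425,0.087],[0,0,0,0,0,0.0425,0.087],[0,0,0,0,0,0.0425,0.087],[0,0,0,0,0,0.0425,0.087],[0,0,0,0,0,0.0425,0.087],[0,0,0,0,0,0.015,0.087],[0,0,0,0,0,0,0.087]]}'; python3 go.py 0.5 0.0515 0.054 1.514
```

```text
time_s: 1.8
eef_pos: [0.4995, 0.0508, 0.2228]
tcp_rot: [3.141, 0.0, 2.762]
force: [1.0, 1.2, 0.8]
width: 0.0868
gripper_force: 0.0
time_s: 2.92
eef_pos: [0.4989, 0.0523, 0.2226]
tcp_rot: [3.142, -0.0, 1.512]
force: [-0.2, -0.7, 0.4]
width: 0.0872
gripper_force: 0.0
d [-0.0008  0.0011  0.1686] rot [ 0.     -0.0001 -0.0016] pos [0.4989 0.0523 0.2226] rpy [ 3.1416 -0.0001  1.5124] q [-0.7189  0.0136  0.5367  1.8408 -0.0073  1.2891 -0.2386] t 2.925
```

In the tool's units: 0.04 m is 0.64, 0.03 m is 0.48.

```bash
python3 jog.py '{"deltas": [[0,0,0.64,0,0,0,0.087],[0,0,0.64,0,0,0,0.087],[0,0,0.64,0,0,0,0.087],[0,0,0.48,0,0,0,0.087],[0,0,0.288,0,0,0,0.087],[0,0,0,0,0,0,0.087]]}' 20; python3 jog.py '{"deltas": [[0,0,0,0,0,0,0.005],[0,0,0,0,0,0,0.005],[0,0,0,0,0,0,0.005],[0,0,0,0,0,0,0.005],[0,0,0,0,0,0,0.005],[0,0,0,0,0,0,0.005],[0,0,0,0,0,0,0.005],[0,0,0,0,0,0,0.005]]}' 20; python3 go.py 0.5 0.0515 0.054 1.514
```

```text
time_s: 3.68
eef_pos: [0.498, 0.052, 0.0535]
tcp_rot: [-3.139, 0.001, 1.513]
force: [-0.2, 1.5, 0.0]
width: 0.0869
gripper_force: 0.0
time_s: 4.68
eef_pos: [0.4996, 0.0522, 0.0547]
tcp_rot: [3.14, 0.0, 1.512]
force: [2.6, -0.4, -2.8]
width: 0.0148
gripper_force: 1.5
d [-0.0007  0.0005  0.0007] rot [ 0.0013  0.     -0.0023] pos [0.4996 0.0522 0.0547] rpy [3.1403 0.     1.5117] q [-0.6771  0.2106  0.5372  2.0307 -0.1332  0.9323 -0.1292] t 4.675
```

In the tool's units: 0.01 m is 0.16, 0.005 m is 0.08.

```bash
python3 jog.py '{"deltas": [[0,0,0,0,0,0,0.005],[0,0.08,0,0,0,0,0.005],[0,0.16,0,0,0,0,0.005],[0,0.16,0,0,0,0,0.005],[0,0.08,0,0,0,0,0.005],[0,0.08,0,0,0,0,0.005],[0,0.08,0,0,0,0,0.005],[0,0,0,0,0,0,0.005]]}' 30
```

```text
time_s: 5.68
eef_pos: [0.5396, 0.0502, 0.0547]
tcp_rot: [3.141, -0.0, 1.512]
force: [1.4, 1.4, 2.2]
width: 0.0139
gripper_force: 30.0
```

In the tool's units: 0.005 m is 0.08.

```bash
for i in 1 2; do python3 jog.py '{"deltas": [[0,0.08,0,0,0,0,0.005],[0,0.08,0,0,0,0,0.005]]}' | egrep 'pos|force'; done
python3 - <<'E'
from seg import *
c=shot('top','k1.png')
E
```

```text
eef_pos: [0.5487, 0.0497, 0.0546]
force: [-2.9, 1.7, 6.7]
gripper_force: 30.0
eef_pos: [0.5587, 0.0492, 0.0547]
force: [-3.3, 1.3, 5.2]
gripper_force: 30.0
```

View pics/k1.png

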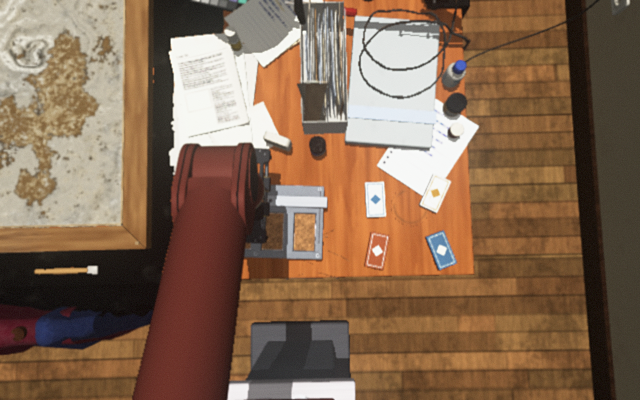

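The keeper bar is moving: it is now at about row 199, behind the pocket at (305,230). Next I'll keep pulling until it meets the stop.

In the tool's units: 0.003 m is 0.048.

```bash
for i in 1 2 3; do python3 jog.py '{"deltas": [[0,0.048,0,0,0,0,0.005],[0,0.048,0,0,0,0,0.005]]}' | egrep 'pos|force'; done
```

```text
eef_pos: [0.5647, 0.0489, 0.0546]
force: [-2.5, 2.5, 5.4]
gripper_force: 30.0
eef_pos: [0.5706, 0.0486, 0.0546]
force: [-2.8, 1.3, 5.8]
gripper_force: 30.0
eef_pos: [0.5725, 0.0485, 0.0544]
force: [-30.0, 2.3, 32.4]
gripper_force: 30.1
```

In the tool's units: -0.05 m is -0.8, -0.03 m is -0.48.

```bash
python3 jog.py '{"deltas": [[0,-0.024,0,0,0,0,0.005],[0,-0.024,0,0,0,0,0.005],[0,0,0,0,0,0,0.05],[0,0,0,0,0,0,0.05],[0,0,0,0,0,0,0.05],[0,0,0,0,0,0,0.05],[0,0,-0.48,0,0,0,0.05],[0,0,-0.8,0,0,0,0.06],[0,0,-0.8,0,0,0,0.08],[0,0,-0.32,0,0,0,0.08]]}'; python3 go.py 0.5556 -0.2168 0.15 0.02
```

```text
time_s: 8.22
eef_pos: [0.5751, 0.0478, 0.2078]
tcp_rot: [3.138, -0.001, 1.511]
force: [0.1, 0.9, -0.4]
width: 0.0718
gripper_force: 0.0
d [-0.2653 -0.004   0.0574] rot [ 0.0022 -0.0041  1.4913] pos [0.5751 0.0478 0.2078] rpy [ 3.1376 -0.0014  1.5113] q [-0.6525  0.2044  0.5711  1.6963 -0.1159  1.2704 -0.1164] t 8.225
```

In the tool's units: -0.045 m is -0.72, -0.044 m is -0.704, 0.17 rad / 4 = 0.0425.

```bash
python3 jog.py '{"deltas": [[-0.704,-0.0112,0,0,0,0,0.07],[-0.704,-0.0112,0,0,0,0,0.07],[-0.704,-0.0112,0,0,0,0,0.07],[-0.704,-0.0112,0,0,0,0,0.07],[-0.704,-0.0112,0,0,0,0,0.07],[-0.72,-0.008,0.16,0,0,0,0.07],[0,0,0.08,0,0,0.0425,0.07],[0,0,0.08,0,0,0.0425,0.07],[0,0,0.08,0,0,0.0425,0.07],[0,0,0.08,0,0,0.0425,0.07],[0,0,0.08,0,0,0.0425,0.07],[0,0,0.08,0,0,0.0425,0.07]]}'; python3 jog.py '{"deltas": [[0,0,0.08,0,0,0.0425,0.07],[0,0,0,0,0,0.0425,0.07],[0,0,0,0,0,0.0325,0.07],[0,0,0,0,0,0,0.07]]}';python3 - <<'E'
from h import *
c=shot('top','k2.png'); shot('side','k2s.png')
b=cv2.resize(c['frame'][175:265,180:335],None,fx=5,fy=5,interpolation=2);cv2.imwrite('pics/k2c.png',b[:,:,::-1])
E
python3 go.py 0.5556 -0.2168 0.15 0.02
```

```text
time_s: 9.72
eef_pos: [0.5542, -0.2165, 0.1644]
tcp_rot: [3.141, -0.0, 0.486]
force: [0.7, 0.4, -0.5]
width: 0.0702
gripper_force: 0.0
time_s: 10.22
eef_pos: [0.5542, -0.2164, 0.1595]
tcp_rot: [3.141, 0.0, 0.023]
force: [-0.7, -0.5, -0.5]
width: 0.0696
gripper_force: 0.0
d [0.0014 0.0004 0.0095] rot [0.0002 0.0001 0.0049] pos [ 0.5542 -0.2164  0.1595] rpy [3.1414 0.0001 0.0249] q [-0.4842  0.3876  0.9877  1.7226 -0.3427  1.2178 -0.9555] t 10.325
```

View pics/k2c.png

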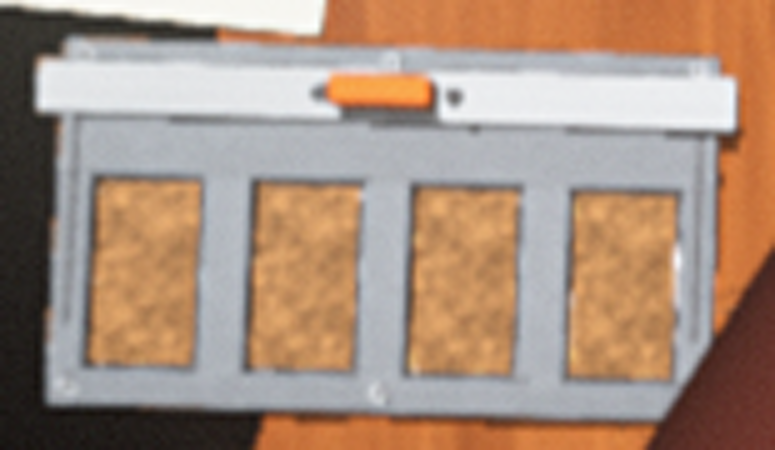

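View pics/k2s.png

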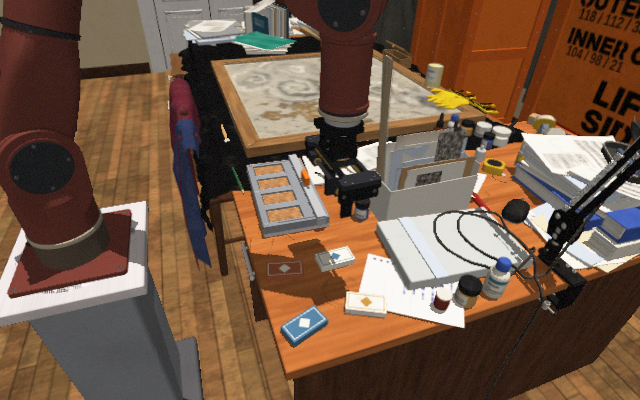

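The crop shows four bare cork pockets, centred at about (145,272), (304,276), (463,281) and (623,286), with the keeper at the rear stop. In the side view the gripper hangs over the white tile at (336,258).

Run:
```python
from h import *
np.set_printoptions(precision=4,suppress=True)
c=shot('top');s=shot('side')
P={3:[(95,178),(202,180),(195,367),(87,365)],2:[(253,180),(362,184),(354,371),(247,369)],1:[(413,186),(520,187),(513,376),(407,373)],0:[(572,190),(680,193),(672,381),(567,378)]}
ctr={}
for k in P:
    px=(np.array(P[k])+.5)/5-.5+[180,175]
    q=plane(c,px,.032);l=(q[0]+q[1]-q[2]-q[3])/2;w=(q[0]+q[3]-q[1]-q[2])/2
    ctr[k]=q.mean(0);print(k,ctr[k],np.linalg.norm(l),np.linalg.norm(w),np.arctan2(l[1],l[0]))
d=ctr[3]-ctr[0];print('pitch',np.linalg.norm(d)/3,'yaw',np.arctan2(-d[0],d[1]),'mid',np.mean(list(ctr.values()),0))
# height check: cork centres seen by side camera
f=s['frame'].astype(int);b=(f[...,0]-f[...,2]>50).astype(np.uint8)
n,l,st,ce=cv2.connectedComponentsWithStats(b[150:232,240:330])
px={}
for i in range(1,n):
    if 40<st[i,4]<900: print(st[i],ce[i]+[240,150])
for k in P:
    print(k,'expect side px',proj(s,ctr[k]))
```

```text
3 [0.494  0.1622 0.032 ] 0.08406151486841248 0.04839959071884613 -0.03829101162851069
2 [0.4908 0.0905 0.032 ] 0.08451423310978075 0.04869486957966385 -0.04187551126878726
1 [0.4872 0.0188 0.032 ] 0.08449005373699957 0.0480104312321466 -0.04569755866886343
0 [ 0.4834 -0.0531  0.032 ] 0.0844484100000307 0.047995845110478434 -0.052156293463594045
pitch 0.07182251727910023 yaw -0.04883313606804449 mid [0.4889 0.0546 0.032 ]
[  7   0  35   7 145] [260.9172 152.1103]
[ 14  15  30  11 215] [267.9953 169.6047]
[ 61  18   9  18 116] [305.0517 176.8966]
[ 18  27  31  12 250] [272.84 182.7 ]
[ 75  35  15  31 205] [323.5561 196.6293]
[  0  39  22  43 695] [248.2245 213.0403]
[ 22  41  33  14 301] [277.907  197.3887]
[ 27  57  36  15 360] [283.7972 213.8111]
[ 60  67  30  15 100] [319.65 228.83]
3 expect side px [[268.2742 168.8311]]
2 expect side px [[273.1159 181.8688]]
1 expect side px [[278.3463 196.397 ]]
0 expect side px [[284.1293 212.6752]]
```

In the tool's units: 0.04 m is 0.64, 0.03 m is 0.48, 0.005 rad / 4 = 0.0013.

```bash
python3 jog.py '{"deltas": [[0.0224,0.0064,0.48,0,0,0.0013,0.07],[0,0,0.64,0,0,0,0.07],[0,0,0.64,0,0,0,0.07],[0,0,0.4,0,0,0,0.07],[0,0,0.192,0,0,0,0.07],[0,0,0.088,0,0,0,0.07],[0,0,0,0,0,0,0.07],[0,0,0,0,0,0,0.03],[0,0,0,0,0,0,0.03],[0,0,0,0,0,0,0.03],[0,0,0,0,0,0,0.03],[0,0,0,0,0,0,0.03]]}' 25; python3 go.py 0.494 0.1622 0.12 -0.049
```

```text
time_s: 11.92
eef_pos: [0.5558, -0.2169, 0.0073]
tcp_rot: [3.141, -0.0, 0.017]
force: [-0.1, 0.2, 2.7]
width: 0.0435
gripper_force: 25.0
d [-0.0554 -0.38   -0.1127] rot [ 0.0001 -0.0004  0.0658] pos [ 0.5558 -0.2169  0.0073] rpy [ 3.1415 -0.0004  0.0168] q [-0.3652  0.5715  0.8515  1.8452 -0.5187  0.9628 -0.839 ] t 11.925
```

In the tool's units: -0.047 m is -0.752, -0.04 m is -0.64, 0.0658 rad / 4 = 0.0165.

```bash
python3 jog.py '{"deltas": [[0,0,-0.32,0,0,0,0.03],[0,0,-0.64,0,0,0,0.03],[0,0,-0.64,0,0,0,0.03],[0,0,-0.2032,0,0,0.0165,0.03],[-0.112,-0.752,0,0,0,0,0.03],[-0.112,-0.752,0,0,0,0,0.03],[-0.112,-0.752,0,0,0,0,0.03],[-0.112,-0.752,0,0,0,0,0.03],[-0.112,-0.752,0,0,0,0,0.03],[-0.112,-0.752,0,0,0,0,0.03],[-0.112,-0.752,0,0,0,0,0.03],[-0.112,-0.752,0,0,0,0,0.03]]}' 40;python3 jog.py '{"deltas": [[0,0,0,0,0,0,0.03]]}'; python3 go.py 0.494 0.1622 0.037 -0.049
python3 - <<'E'
from h import *
shot('side','w1.png');shot('top','w1t.png')
E
```

```text
time_s: 13.42
eef_pos: [0.5179, 0.1629, 0.1209]
tcp_rot: [-3.141, -0.001, -0.049]
force: [0.2, 0.0, -1.6]
width: 0.0435
gripper_force: 40.0
time_s: 13.55
eef_pos: [0.5174, 0.1659, 0.1204]
tcp_rot: [-3.141, 0.0, -0.043]
force: [0.1, -0.6, -0.8]
width: 0.0436
gripper_force: 40.0
d [-0.0232  0.0048  0.0834] rot [-0.0011  0.0001  0.0063] pos [0.5174 0.1659 0.1204] rpy [-3.1405  0.0001 -0.0427] q [-1.2167  0.2858  0.9663  1.8887 -0.2643  1.1016 -1.7617] t 13.55
```

View pics/w1.png

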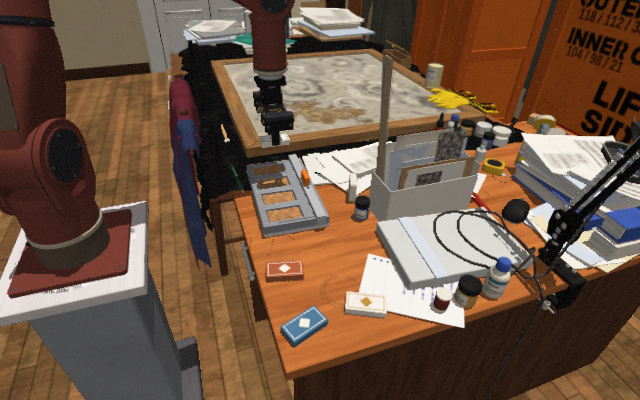

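The tile is held level in the gripper at (274,135), over the far pocket.

In the tool's units: 0.03 m is 0.48, 0.025 m is 0.4, 0.006 rad / 4 = 0.0015.

```bash
python3 jog.py '{"deltas": [[-0.1856,0.0384,0,0,0,0.0015,0.03],[-0.1856,0.0384,0,0,0,0,0.03],[0,0,0.48,0,0,0,0.03],[0,0,0.4,0,0,0,0.03],[0,0,0.24,0,0,0,0.03],[0,0,0,0,0,0,0.03],[0,0,0,0,0,0,0.03]]}'; python3 go.py 0.494 0.1622 0.037 -0.049
```

```text
time_s: 14.52
eef_pos: [0.4952, 0.1578, 0.0506]
tcp_rot: [-3.141, -0.001, -0.055]
force: [-0.2, 0.3, -1.0]
width: 0.0434
gripper_force: 40.0
d [-0.0014 -0.0043  0.0136] rot [-0.0005 -0.0008 -0.0065] pos [0.4952 0.1578 0.0506] rpy [-3.1411 -0.0008 -0.0555] q [-1.1909  0.3373  0.9301  2.0059 -0.3314  0.9546 -1.719 ] t 14.525
```

In the tool's units: 0.005 m is 0.08, -0.0043 m is -0.0688, -0.006 rad / 4 = -0.0015.

```bash
python3 jog.py '{"deltas": [[-0.0224,-0.0688,0,0,0,-0.0015,0.03],[0,0,0,0,0,0,0.03],[0,0,0.08,0,0,0,0.03],[0,0,0.08,0,0,0,0.03],[0,0,0.048,0,0,0,0.03],[0,0,0,0,0,0,0.03],[0,0,0,0,0,0,0.03]]}'; python3 go.py 0.494 0.1622 0.037 -0.049
```

```text
time_s: 15.4
eef_pos: [0.4936, 0.1622, 0.0367]
tcp_rot: [3.141, -0.0, -0.049]
force: [0.4, 1.4, -1.5]
width: 0.0432
gripper_force: 40.0
d [ 0.0004 -0.0001 -0.0003] rot [ 0.0002 -0.     -0.0002] pos [0.4936 0.1622 0.0367] rpy [ 3.1414 -0.     -0.0492] q [-1.18    0.3608  0.9109  2.0152 -0.355   0.9303 -1.7035] t 15.4
```

In the tool's units: -0.02 m is -0.32.

```bash
python3 jog.py '{"deltas": [[0,0,0,0,0,0,0.06],[0,0,0,0,0,0,0.06],[0,0,0,0,0,0,0.06],[0,0,-0.32,0,0,0,0.06],[0,0,-0.32,0,0,0,0.0],[0,0,0,0,0,0,0],[0,0,0,0,0,0,0],[0,0,0,0,0,0,0],[0,0,0,0,0,0,0]]}' 20; python3 jog.py '{"deltas": [[0,0,0.24,0,0,0,0],[0,0,0.16,0,0,0,0],[0,0,0.064,0,0,0,0],[0,0,0.048,0,0,0,0],[0,0,0.048,0,0,0,0],[0,0,0.048,0,0,0,0],[0,0,0.048,0,0,0,0],[0,0,0,0,0,0,0]]}'
```

```text
time_s: 16.52
eef_pos: [0.4932, 0.1621, 0.0764]
tcp_rot: [3.141, 0.001, -0.049]
force: [0.4, 0.7, 0.6]
width: 0.0179
gripper_force: 0.0
time_s: 17.52
eef_pos: [0.4937, 0.1622, 0.0358]
tcp_rot: [-3.142, -0.0, -0.049]
force: [0.3, 0.2, 0.4]
width: 0.0004
gripper_force: 0.0
```

```bash
python3 jog.py '{"deltas": [[0,0,0.032,0,0,0,0],[0,0,0,0,0,0,0]]}'|egrep 'pos|force'
python3 - <<'E'
from h import *
c=shot('side');t=shot('top')
a=cv2.resize(c['frame'][120:240,230:350],None,fx=4,fy=4,interpolation=2)
b=cv2.resize(t['frame'][175:265,180:260],None,fx=4,fy=4,interpolation=2)
im=np.zeros((480,800,3),np.uint8);im[:,:480]=a;im[:360,480:]=b
cv2.imwrite('pics/w2.png',im[:,:,::-1])
E
```

```text
eef_pos: [0.4939, 0.1624, 0.0344]
force: [-3.1, -1.7, 11.0]
gripper_force: 5.6
```

View pics/w2.png

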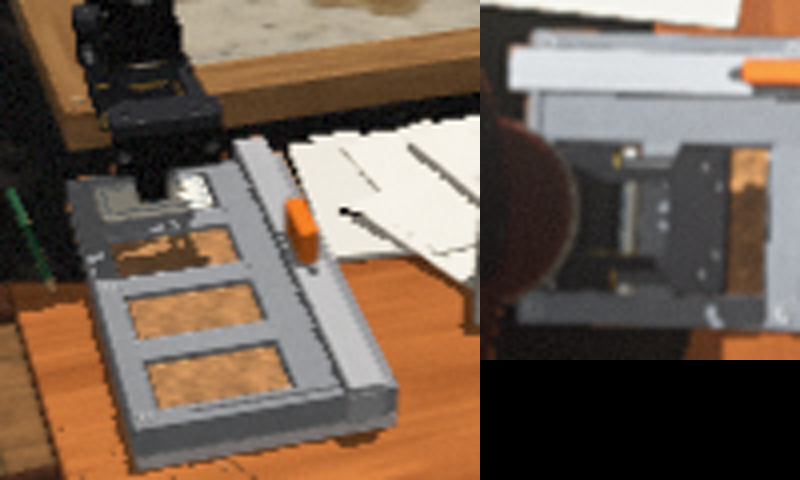

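The tile is in the far pocket at about (155,195) in the crop and looks level with the frame. A slightly harder press will show whether it has reached the stop.

In the tool's units: 0.001 m is 0.016.

```bash
python3 jog.py '{"deltas": [[0,0,0.016,0,0,0,0],[0,0,0,0,0,0,0]]}'|egrep 'pos|force'; python3 jog.py '{"deltas": [[0,0,-0.32,0,0,0,0],[0,0,-0.64,0,0,0,0.07],[0,0,-0.8,0,0,0,0.07],[0,0,0,0,0,0,0.07],[0,0,0,0,0,0,0.07]]}'
python3 - <<'E'
from seg import *
np.set_printoptions(precision=4,suppress=True)
c={n:shot(n) for n in('top','side')}
T={'red':((350,228,400,274),(264,258,304,284)),'blue':((410,228,468,274),(278,303,332,346)),'marble':((407,172,460,216),(342,286,392,322))}
for t in T:
    p=[max([q for q in comps(masks(c[n])[1]['brass' if t=='marble' else 'bright'],T[t][n=='side'],60) if 40<q[0]<110 and max(np.ptp(q[2],axis=0))<15],key=lambda q:q[0])[1] for n in c]
    print(t,p,tri(c['top'],p[0],c['side'],p[1]))
E
python3 go.py 0.5673 -.3547 .15 -.42
```

```text
eef_pos: [0.494, 0.1625, 0.0343]
force: [-9.7, -3.0, 25.3]
gripper_force: 13.1
time_s: 18.75
eef_pos: [0.4934, 0.1627, 0.1429]
tcp_rot: [-3.141, -0.0, -0.049]
force: [0.3, 0.6, 0.3]
width: 0.0329
gripper_force: 0.0
red [array([376.8835, 250.2425]), array([284.1084, 267.7629])] (array([ 0.4381, -0.2171,  0.0143]), np.float64(1.8852608290684453e-05))
blue [array([441.2698, 249.599 ]), array([304.0761, 322.3836])] (array([ 0.4367, -0.3631,  0.014 ]), np.float64(0.0001027019611598962))
marble [array([434.9559, 192.5021]), array([365.7436, 301.2869])] (array([ 0.5674, -0.3546,  0.0139]), np.float64(0.0003529218705804392))
d [ 0.0996  0.5127 -0.0077] rot [0.001  0.0009 0.3712] pos [0.4929 0.1622 0.142 ] rpy [ 3.1408  0.0011 -0.0488] q [-1.3158  0.1863  1.02    1.9211 -0.175   1.1295 -1.8476] t 18.85
```

```bash
python3 go.py 0.4381 -.2170 .1 -.2
```

```text
d [-0.0362  0.3814  0.0423] rot [0.0009 0.001  0.1512] pos [0.4929 0.1622 0.142 ] rpy [ 3.1408  0.0011 -0.0488] q [-1.3158  0.1863  1.02    1.9211 -0.175   1.1295 -1.8476] t 18.85
```

In the tool's units: 0.0477 m is 0.7632, 0.03 m is 0.48, 0.15 rad / 4 = 0.0375.

```bash
python3 jog.py '{"deltas": [[-0.072,0.7632,0,0,0,0,0.07],[-0.072,0.7632,0,0,0,0,0.07],[-0.072,0.7632,0,0,0,0,0.07],[-0.072,0.7632,0,0,0,0,0.07],[-0.072,0.7632,0,0,0,0,0.07],[-0.072,0.7632,0,0,0,0,0.07],[-0.072,0.7632,0,0,0,0,0.07],[-0.072,0.7632,0,0,0,0,0.07],[0,0,0.48,0,0,0.0375,0.07],[0,0,0.48,0,0,0,0.07],[0,0,0,0,0,0,0.07],[0,0,0,0,0,0,0.07]]}'; python3 go.py 0.4381 -.2170 .007 -.2
```

```text
time_s: 20.35
eef_pos: [0.4389, -0.2175, 0.0834]
tcp_rot: [3.141, 0.0, -0.199]
force: [0.2, 0.0, 0.3]
width: 0.0702
gripper_force: 0.0
d [-0.0008 -0.0004  0.0764] rot [0.0007 0.     0.0006] pos [ 0.4389 -0.2175  0.0834] rpy [ 3.1409  0.     -0.1994] q [-0.7143  0.2954  1.2447  2.0513 -0.3293  1.0179 -1.076 ] t 20.35
```

Now grasp the red tile, lift it and check the distance to pocket 2.

In the tool's units: 0.03 m is 0.48, 0.025 m is 0.4.

```bash
python3 jog.py '{"deltas": [[-0.0128,-0.0064,0.48,0,0,0,0.07],[0,0,0.4,0,0,0,0.07],[0,0,0.24,0,0,0,0.07],[0,0,0.1024,0,0,0,0.07],[0,0,0,0,0,0,0.07],[0,0,0,0,0,0,0.03],[0,0,0,0,0,0,0.03],[0,0,0,0,0,0,0.03],[0,0,0,0,0,0,0.03],[0,0,0,0,0,0,0.03]]}' 40; python3 jog.py '{"deltas": [[0,0,-0.32,0,0,0,0.03],[0,0,-0.64,0,0,0,0.03],[0,0,-0.64,0,0,0,0.03],[0,0,0,0,0,0,0.03]]}';python3 go.py 0.4908 0.0905 0.1 -0.049
```

```text
time_s: 21.6
eef_pos: [0.4383, -0.2166, 0.0066]
tcp_rot: [3.142, -0.0, -0.199]
force: [-0.4, 0.6, 3.9]
width: 0.0435
gripper_force: 39.9
time_s: 22.1
eef_pos: [0.4396, -0.2167, 0.1081]
tcp_rot: [-3.14, -0.004, -0.198]
force: [-0.3, 0.9, -2.4]
width: 0.0432
gripper_force: 39.9
d [-0.0104 -0.3112  0.0084] rot [-0.0009 -0.0038 -0.1494] pos [ 0.4396 -0.2167  0.1081] rpy [-3.1404 -0.0037 -0.1984] q [-0.7823  0.243   1.3016  2.0296 -0.2719  1.059  -1.1226] t 22.1
```

In the tool's units: -0.0445 m is -0.712, 0.02 m is 0.32, -0.149 rad / 4 = -0.0373.

```bash
python3 jog.py '{"deltas": [[-0.024,-0.712,0,0,0,0,0.03],[-0.024,-0.712,0,0,0,0,0.03],[-0.024,-0.712,0,0,0,0,0.03],[-0.024,-0.712,0,0,0,0,0.03],[-0.024,-0.712,0,0,0,0,0.03],[-0.024,-0.712,0,0,0,0,0.03],[-0.024,-0.712,0,0,0,0,0.03],[0,0,0.32,0,0,-0.0373,0.03],[0,0,0.32,0,0,0,0.03],[0,0,0,0,0,0,0.03],[0,0,0,0,0,0,0.03]]}'; python3 go.py 0.4908 0.0905 0.0365 -0.049
```

```text
time_s: 23.48
eef_pos: [0.4894, 0.0904, 0.0664]
tcp_rot: [3.141, 0.0, -0.051]
force: [-0.0, -0.8, -1.6]
width: 0.0432
gripper_force: 39.9
d [ 0.0014 -0.0002  0.0299] rot [ 0.0005  0.0003 -0.002 ] pos [0.4894 0.0904 0.0664] rpy [ 3.1411  0.0003 -0.051 ] q [-1.2352  0.3053  1.1091  2.0463 -0.329   0.9819 -1.5796] t 23.475
```

In the tool's units: 0.012 m is 0.192, 0.008 m is 0.128, -0.002 rad / 4 = -0.0005.

```bash
python3 jog.py '{"deltas": [[0.0224,-0.0032,0,0,0,-0.0005,0.03],[0,0,0.192,0,0,0,0.03],[0,0,0.128,0,0,0,0.03],[0,0,0.08,0,0,0,0.03],[0,0,0.064,0,0,0,0.03],[0,0,0,0,0,0,0.03],[0,0,0,0,0,0,0.03]]}'; python3 go.py 0.4908 0.0905 0.0365 -0.049
```

```text
time_s: 24.35
eef_pos: [0.491, 0.091, 0.0375]
tcp_rot: [-3.142, -0.0, -0.048]
force: [0.1, -0.2, -2.1]
width: 0.0439
gripper_force: 39.9
d [-0.0002  0.0005  0.001 ] rot [-0.     -0.0002  0.0009] pos [0.491  0.091  0.0375] rpy [-3.1416 -0.0002 -0.0481] q [-1.1765  0.3617  1.0549  2.0646 -0.3939  0.9308 -1.5265] t 24.35
```

In the tool's units: -0.02 m is -0.32, 0.001 m is 0.016.

```bash
python3 jog.py '{"deltas": [[0,0,0.016,0,0,0,0.03],[0,0,0,0,0,0,0.06],[0,0,0,0,0,0,0.06],[0,0,0,0,0,0,0.06],[0,0,-0.32,0,0,0,0.06],[0,0,-0.32,0,0,0,0],[0,0,0,0,0,0,0],[0,0,0,0,0,0,0],[0,0,0,0,0,0,0],[0,0,0,0,0,0,0],[0,0,0,0,0,0,0]]}' 20
python3 - <<'E'
from h import *
c=shot('side');t=shot('top')
a=cv2.resize(c['frame'][120:240,230:350],None,fx=4,fy=4,interpolation=2)
cv2.imwrite('pics/r2.png',a[:,:,::-1])
E
```

```text
time_s: 25.72
eef_pos: [0.4907, 0.0909, 0.0761]
tcp_rot: [3.141, 0.0, -0.048]
force: [0.1, -0.3, 0.2]
width: 0.0077
gripper_force: 0.0
```

View pics/r2.png

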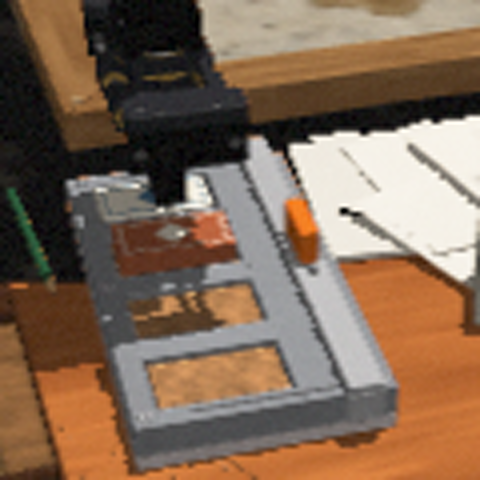

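The red tile lies level and proud in pocket 2, at (175,240) in the crop. Now press it.

In the tool's units: 0.015 m is 0.24, 0.01 m is 0.16.

```bash
python3 jog.py '{"deltas": [[0,0,0.24,0,0,0,0],[0,0,0.16,0,0,0,0],[0,0,0.064,0,0,0,0],[0,0,0.048,0,0,0,0],[0,0,0.048,0,0,0,0],[0,0,0.048,0,0,0,0],[0,0,0.048,0,0,0,0],[0,0,0.032,0,0,0,0],[0,0,0,0,0,0,0]]}'|egrep 'pos|force'; python3 jog.py '{"deltas": [[0,0,0.016,0,0,0,0],[0,0,0,0,0,0,0]]}'|egrep 'pos|force'
```

```text
eef_pos: [0.491, 0.0909, 0.0343]
force: [-9.5, -3.2, 24.3]
gripper_force: 12.3
eef_pos: [0.4911, 0.0909, 0.0341]
force: [-16.9, -3.7, 41.5]
gripper_force: 20.8
```

In the tool's units: -0.04 m is -0.64, -0.02 m is -0.32.

```bash
python3 jog.py '{"deltas": [[0,0,-0.32,0,0,0,0],[0,0,-0.64,0,0,0,0.07],[0,0,-0.64,0,0,0,0.07],[0,0,0,0,0,0,0.07],[0,0,0,0,0,0,0.07]]}'|egrep 'pos'
python3 - <<'E'
from seg import *
np.set_printoptions(precision=4,suppress=True)
c={n:shot(n) for n in('top','side')}
T={'blue':((410,228,468,274),(278,303,332,346)),'marble':((407,172,460,216),(342,286,392,322))}
for t in T:
    p=[max([q for q in comps(masks(c[n])[1]['brass' if t=='marble' else 'bright'],T[t][n=='side'],60) if 40<q[0]<110 and max(np.ptp(q[2],axis=0))<15],key=lambda q:q[0])[1] for n in c]
    print(t,tri(c['top'],p[0],c['side'],p[1]))
E
python3 go.py .4367 -.3631 .1 .37
```

```text
eef_pos: [0.4907, 0.0917, 0.1318]
blue (array([ 0.4367, -0.3631,  0.0141]), np.float64(8.16452642983142e-05))
marble (array([ 0.5674, -0.3547,  0.0139]), np.float64(0.00038099830106239866))
d [-0.0317  0.4562  0.0318] rot [ 0.0006  0.0013 -0.4178] pos [0.4902 0.0911 0.1314] rpy [ 3.1408  0.0011 -0.0478] q [-1.3677  0.1825  1.2151  1.9815 -0.191   1.1045 -1.6897] t 27.925
```

The manual's scale: shifts go in shares of 62.5 mm and turns go in shares of 4 rad. Converting my numbers, 0.0507 m is 0.8112, 0.02 m is 0.32, -0.139 rad / 4 = -0.0348.

```bash
python3 jog.py '{"deltas": [[-0.056,0.8112,0,0,0,0,0.07],[-0.056,0.8112,0,0,0,0,0.07],[-0.056,0.8112,0,0,0,0,0.07],[-0.056,0.8112,0,0,0,0,0.07],[-0.056,0.8112,0,0,0,0,0.07],[-0.056,0.8112,0,0,0,0,0.07],[-0.056,0.8112,0,0,0,0,0.07],[-0.056,0.8112,0,0,0,0,0.07],[-0.056,0.8112,0,0,0,0,0.07],[0,0,0.32,0,0,-0.0348,0.07],[0,0,0.32,0,0,-0.0348,0.07],[0,0,0.32,0,0,-0.0348,0.07]]}'; python3 jog.py '{"deltas": [[0,0,0,0,0,0,0.07],[0,0,0,0,0,0,0.07]]}'; python3 go.py .4367 -.3631 .007 .37
```

```text
time_s: 29.42
eef_pos: [0.4365, -0.3633, 0.0702]
tcp_rot: [-3.14, 0.002, 0.372]
force: [-0.7, -0.3, 0.8]
width: 0.0702
gripper_force: 0.0
time_s: 29.68
eef_pos: [0.4373, -0.3636, 0.0724]
tcp_rot: [3.142, 0.001, 0.365]
force: [-0.4, -0.3, 0.9]
width: 0.0703
gripper_force: 0.0
d [-0.0003 -0.0007  0.0654] rot [ 0.      0.0006 -0.0047] pos [ 0.4373 -0.3636  0.0724] rpy [3.1416 0.0006 0.3653] q [-0.1604  0.4383  0.9615  1.8722 -0.4131  1.0464 -0.2356] t 29.675
```

In the tool's units: 0.03 m is 0.48, 0.02 m is 0.32, -0.005 rad / 4 = -0.0013.

```bash
python3 jog.py '{"deltas": [[0,-0.0112,0.48,0,0,-0.0013,0.07],[0,0,0.32,0,0,0,0.07],[0,0,0.16,0,0,0,0.07],[0,0,0.088,0,0,0,0.07],[0,0,0,0,0,0,0.07],[0,0,0,0,0,0,0.03],[0,0,0,0,0,0,0.03],[0,0,0,0,0,0,0.03],[0,0,0,0,0,0,0.03],[0,0,0,0,0,0,0.03]]}' 40; python3 jog.py '{"deltas": [[0,0,-0.32,0,0,0,0.03],[0,0,-0.64,0,0,0.0348,0.03],[0,0,-0.64,0,0,0.0348,0.03],[0,0,0,0,0,0.0348,0.03],[0,0,0,0,0,0,0.03],[0,0,0,0,0,0,0.03]]}';python3 go.py 0.4872 0.0188 0.1 -0.049
```

```text
time_s: 30.92
eef_pos: [0.4374, -0.3628, 0.0071]
tcp_rot: [3.141, -0.0, 0.374]
force: [0.1, -0.1, 2.7]
width: 0.0432
gripper_force: 39.9
time_s: 31.68
eef_pos: [0.4369, -0.3623, 0.1068]
tcp_rot: [-3.141, 0.001, -0.04]
force: [-0.3, 0.9, -2.0]
width: 0.044
gripper_force: 39.9
d [ 0.035  -0.3828  0.0069] rot [-0.0004  0.0006  0.009 ] pos [ 0.4369 -0.3623  0.1068] rpy [-3.1412  0.0006 -0.04  ] q [-0.2618  0.4404  1.0986  1.8467 -0.4344  1.1237 -0.6175] t 31.675
```

In the tool's units: -0.0479 m is -0.7664, 0.02 m is 0.32, 0.009 rad / 4 = 0.0023.

```bash
python3 jog.py '{"deltas": [[0.0704,-0.7664,0,0,0,0.0023,0.03],[0.0704,-0.7664,0,0,0,0,0.03],[0.0704,-0.7664,0,0,0,0,0.03],[0.0704,-0.7664,0,0,0,0,0.03],[0.0704,-0.7664,0,0,0,0,0.03],[0.0704,-0.7664,0,0,0,0,0.03],[0.0704,-0.7664,0,0,0,0,0.03],[0.0704,-0.7664,0,0,0,0,0.03],[0,0,0.32,0,0,0,0.03],[0,0,0.32,0,0,0,0.03],[0,0,0,0,0,0,0.03],[0,0,0,0,0,0,0.03]]}'; python3 go.py 0.4872 0.0188 0.037 -0.049
```

```text
time_s: 33.17
eef_pos: [0.4921, 0.0178, 0.0674]
tcp_rot: [3.141, -0.0, -0.052]
force: [0.6, 0.2, -1.0]
width: 0.0432
gripper_force: 39.9
d [-0.0049 -0.0008  0.0304] rot [ 0.0002 -0.0002 -0.003 ] pos [0.4921 0.0178 0.0674] rpy [ 3.1414 -0.0002 -0.052 ] q [-1.1484  0.3188  1.181   2.0589 -0.3545  0.9875 -1.4077] t 33.175
```

In the tool's units: 0.012 m is 0.192, 0.008 m is 0.128, -0.003 rad / 4 = -0.0008.

```bash
python3 jog.py '{"deltas": [[-0.0784,-0.0128,0,0,0,-0.0008,0.03],[0,0,0,0,0,0,0.03],[0,0,0.192,0,0,0,0.03],[0,0,0.128,0,0,0,0.03],[0,0,0.08,0,0,0,0.03],[0,0,0.08,0,0,0,0.03],[0,0,0,0,0,0,0.03],[0,0,0,0,0,0,0.03]]}'; python3 go.py 0.4872 0.0188 0.037 -0.049
```

```text
time_s: 34.17
eef_pos: [0.4871, 0.0193, 0.0369]
tcp_rot: [3.142, -0.0, -0.049]
force: [-0.2, 0.5, -1.3]
width: 0.0433
gripper_force: 39.9
d [ 0.0001  0.0005 -0.0001] rot [ 0.0001 -0.0001 -0.0002] pos [0.4871 0.0193 0.0369] rpy [ 3.1415 -0.0001 -0.0492] q [-1.0993  0.3619  1.1262  2.0932 -0.4104  0.9289 -1.3648] t 34.175
```

In the tool's units: -0.02 m is -0.32.

```bash
python3 jog.py '{"deltas": [[0,0,0,0,0,0,0.06],[0,0,0,0,0,0,0.06],[0,0,0,0,0,0,0.06],[0,0,-0.32,0,0,0,0.06],[0,0,-0.32,0,0,0,0],[0,0,0,0,0,0,0],[0,0,0,0,0,0,0],[0,0,0,0,0,0,0],[0,0,0,0,0,0,0],[0,0,0,0,0,0,0]]}' 20; python3 jog.py '{"deltas": [[0,0,0.24,0,0,0,0],[0,0,0.16,0,0,0,0],[0,0,0.088,0,0,0,0],[0,0,0,0,0,0,0]]}'
```

```text
time_s: 35.42
eef_pos: [0.4869, 0.0192, 0.0767]
tcp_rot: [3.141, 0.0, -0.049]
force: [-0.3, -0.5, -0.4]
width: 0.0081
gripper_force: 0.0
time_s: 35.92
eef_pos: [0.4868, 0.019, 0.0459]
tcp_rot: [3.141, 0.001, -0.05]
force: [-0.5, 0.3, 0.2]
width: 0.0003
gripper_force: 0.0
```

In the tool's units: 0.001 m is 0.016.

```bash
python3 jog.py '{"deltas": [[0,0,0.016,0,0,0,0],[0,0,0,0,0,0,0]]}'|egrep 'pos|force'; python3 jog.py '{"deltas": [[0,0,0.048,0,0,0,0],[0,0,0.048,0,0,0,0],[0,0,0.048,0,0,0,0],[0,0,0.032,0,0,0,0],[0,0,0.016,0,0,0,0],[0,0,0,0,0,0,0]]}'|egrep 'pos|force'; python3 jog.py '{"deltas": [[0,0,0.016,0,0,0,0],[0,0,0,0,0,0,0]]}'|egrep 'pos|force'
```

```text
eef_pos: [0.4872, 0.0195, 0.0455]
force: [-0.6, -0.1, 0.4]
gripper_force: 0.0
eef_pos: [0.4875, 0.0195, 0.0343]
force: [-7.2, 0.5, 24.0]
gripper_force: 12.2
eef_pos: [0.4875, 0.0194, 0.0341]
force: [-13.0, 1.1, 42.3]
gripper_force: 21.3
```

Firm at 0.034 as before. Next is marble: re-measure it and check the grasp yaw.

In the tool's units: -0.04 m is -0.64, -0.02 m is -0.32.

```bash
python3 jog.py '{"deltas": [[0,0,-0.32,0,0,0,0],[0,0,-0.64,0,0,0,0.07],[0,0,-0.64,0,0,0,0.07],[0,0,0,0,0,0,0.07],[0,0,0,0,0,0,0.07]]}'|egrep 'pos'
python3 - <<'E'
from seg import *
np.set_printoptions(precision=4,suppress=True)
c={n:shot(n) for n in('top','side')}
T={'marble':((407,172,460,216),(342,286,392,322))}
for t in T:
    p=[max([q for q in comps(masks(c[n])[1]['brass' if t=='marble' else 'bright'],T[t][n=='side'],60) if 40<q[0]<110 and max(np.ptp(q[2],axis=0))<15],key=lambda q:q[0])[1] for n in c]
    print(t,p,tri(c['top'],p[0],c['side'],p[1]))
# yaw from the top/bottom border lines in side view: long side of brass rect
for n in c:
    for q in comps(masks(c[n])[1]['brass'],T['marble'][n=='side'],60)[:2]:
        b=cv2.boxPoints(cv2.minAreaRect(q[2].astype(np.float32))); w=plane(c[n],b,.014); e=np.diff(w,axis=0); i=np.argmax(np.linalg.norm(e,axis=1)); print(n,np.linalg.norm(e,axis=1),np.arctan(e[i,1]/e[i,0]))
E
python3 go.py .5674 -.3546 .1 -.43
```

```text
eef_pos: [0.4864, 0.02, 0.1316]
marble [array([434.9598, 192.515 ]), array([365.7456, 301.2952])] (array([ 0.5674, -0.3547,  0.0139]), np.float64(0.00038017392456383595))
top [0.0179 0.0177 0.0179] -1.293105185764838
top [0.1007 0.0155 0.1007] -0.2995874932956158
side [0.0199 0.022  0.0195] -1.297702634616218
side [0.043  0.0464 0.043 ] -0.41309950208813795
d [0.0995 0.3695 0.0315] rot [0.0012 0.0014 0.381 ] pos [0.4862 0.0193 0.1313] rpy [ 3.1407  0.0016 -0.049 ] q [-1.3437  0.1628  1.3314  2.0089 -0.1766  1.1019 -1.5544] t 37.9
```

In the tool's units: 0.0462 m is 0.7392, 0.02 m is 0.32, 0.127 rad / 4 = 0.0318.

```bash
python3 jog.py '{"deltas": [[0.1984,0.7392,0,0,0,0,0.07],[0.1984,0.7392,0,0,0,0,0.07],[0.1984,0.7392,0,0,0,0,0.07],[0.1984,0.7392,0,0,0,0,0.07],[0.1984,0.7392,0,0,0,0,0.07],[0.1984,0.7392,0,0,0,0,0.07],[0.1984,0.7392,0,0,0,0,0.07],[0.1984,0.7392,0,0,0,0,0.07],[0,0,0.32,0,0,0.0318,0.07],[0,0,0.32,0,0,0.0318,0.07],[0,0,0.32,0,0,0.0318,0.07],[0,0,0,0,0,0,0.07]]}'; python3 jog.py '{"deltas": [[0,0,0,0,0,0,0.07]]}'; python3 go.py .5674 -.3546 .007 -.43
```

```text
time_s: 39.4
eef_pos: [0.5662, -0.3542, 0.0691]
tcp_rot: [3.141, 0.005, -0.43]
force: [-0.2, -0.4, 0.5]
width: 0.0702
gripper_force: 0.0
time_s: 39.52
eef_pos: [0.5676, -0.3551, 0.0722]
tcp_rot: [3.141, 0.001, -0.428]
force: [0.5, -0.8, 0.2]
width: 0.07
gripper_force: 0.0
d [-0.0004 -0.0004  0.0652] rot [0.0005 0.0007 0.0021] pos [ 0.5676 -0.3551  0.0722] rpy [ 3.1411  0.0007 -0.4279] q [-0.2111  0.7161  1.0375  1.6136 -0.6518  1.1967 -1.0307] t 39.525
```

In the tool's units: 0.03 m is 0.48, 0.02 m is 0.32.

```bash
python3 jog.py '{"deltas": [[0,-0.0064,0.48,0,0,0,0.07],[0,0,0.32,0,0,0,0.07],[0,0,0.16,0,0,0,0.07],[0,0,0.0832,0,0,0,0.07],[0,0,0,0,0,0,0.07],[0,0,0,0,0,0,0.03],[0,0,0,0,0,0,0.03],[0,0,0,0,0,0,0.03],[0,0,0,0,0,0,0.03],[0,0,0,0,0,0,0.03]]}' 40; python3 jog.py '{"deltas": [[0,0,-0.32,0,0,0,0.03],[0,0,-0.64,0,0,-0.0318,0.03],[0,0,-0.64,0,0,-0.0318,0.03],[0,0,0,0,0,-0.0318,0.03],[0,0,0,0,0,0,0.03],[0,0,0,0,0,0,0.03]]}';python3 go.py 0.4834 -.0531 0.1 -0.049
```

```text
time_s: 40.78
eef_pos: [0.5683, -0.3544, 0.0074]
tcp_rot: [3.142, -0.0, -0.43]
force: [-0.4, -0.3, 1.6]
width: 0.0435
gripper_force: 39.9
time_s: 41.52
eef_pos: [0.5679, -0.354, 0.1071]
tcp_rot: [-3.141, 0.0, -0.052]
force: [0.3, -1.4, -1.5]
width: 0.0435
gripper_force: 39.9
d [-0.1    -0.2961  0.0073] rot [-0.0004  0.0005 -0.0029] pos [ 0.5679 -0.354   0.1071] rpy [-3.1412  0.0005 -0.0519] q [-0.1865  0.6388  0.9845  1.5832 -0.5562  1.2247 -0.7214] t 41.525
```

In the tool's units: -0.0423 m is -0.6768, 0.02 m is 0.32.

```bash
python3 jog.py '{"deltas": [[-0.2288,-0.6768,0,0,0,0,0.03],[-0.2288,-0.6768,0,0,0,0,0.03],[-0.2288,-0.6768,0,0,0,0,0.03],[-0.2288,-0.6768,0,0,0,0,0.03],[-0.2288,-0.6768,0,0,0,0,0.03],[-0.2288,-0.6768,0,0,0,0,0.03],[-0.2288,-0.6768,0,0,0,0,0.03],[0,0,0.32,0,0,0,0.03],[0,0,0.32,0,0,0,0.03],[0,0,0,0,0,0,0.03],[0,0,0,0,0,0,0.03]]}'; python3 go.py 0.4834 -.0531 0.037 -0.049
```

```text
time_s: 42.9
eef_pos: [0.4828, -0.0543, 0.0677]
tcp_rot: [3.141, -0.0, -0.051]
force: [0.8, -0.0, -0.7]
width: 0.0434
gripper_force: 39.9
d [ 0.0005 -0.0013  0.0307] rot [ 0.0006 -0.0001 -0.0021] pos [ 0.4828 -0.0543  0.0677] rpy [ 3.141  -0.0001 -0.0511] q [-1.0291  0.3045  1.2048  2.0736 -0.3423  0.9837 -1.2673] t 42.9
```

In the tool's units: 0.012 m is 0.192, 0.008 m is 0.128, -0.002 rad / 4 = -0.0005.

```bash
python3 jog.py '{"deltas": [[0.008,-0.0208,0,0,0,-0.0005,0.03],[0,0,0.192,0,0,0,0.03],[0,0,0.128,0,0,0,0.03],[0,0,0.08,0,0,0,0.03],[0,0,0.0848,0,0,0,0.03],[0,0,0,0,0,0,0.03],[0,0,0,0,0,0,0.03]]}'; python3 go.py 0.4834 -.0531 0.037 -0.049;  python3 jog.py '{"deltas": [[0,0,0,0,0,0,0.06],[0,0,0,0,0,0,0.06],[0,0,0,0,0,0,0.06],[0,0,-0.32,0,0,0,0.06],[0,0,-0.32,0,0,0,0],[0,0,0,0,0,0,0],[0,0,0,0,0,0,0],[0,0,0,0,0,0,0],[0,0,0,0,0,0,0],[0,0,0,0,0,0,0]]}' 20;python3 - <<'E'
from h import *
c=shot('side')
a=cv2.resize(c['frame'][120:240,230:350],None,fx=4,fy=4,interpolation=2)
cv2.imwrite('pics/m2.png',a[:,:,::-1])
E
```

```text
time_s: 43.78
eef_pos: [0.4833, -0.0524, 0.0369]
tcp_rot: [3.141, -0.0, -0.047]
force: [-0.0, -0.0, -0.6]
width: 0.0436
gripper_force: 39.9
d [ 0.0001  0.0007 -0.0001] rot [ 0.0001 -0.      0.0018] pos [ 0.4833 -0.0524  0.0369] rpy [ 3.1415 -0.     -0.0472] q [-0.9591  0.3618  1.1341  2.0964 -0.4119  0.9288 -1.2132] t 43.775
time_s: 45.02
eef_pos: [0.4831, -0.0525, 0.0767]
tcp_rot: [3.141, 0.0, -0.047]
force: [-0.2, -1.1, -0.9]
width: 0.008
gripper_force: 0.0
```

View pics/m2.png

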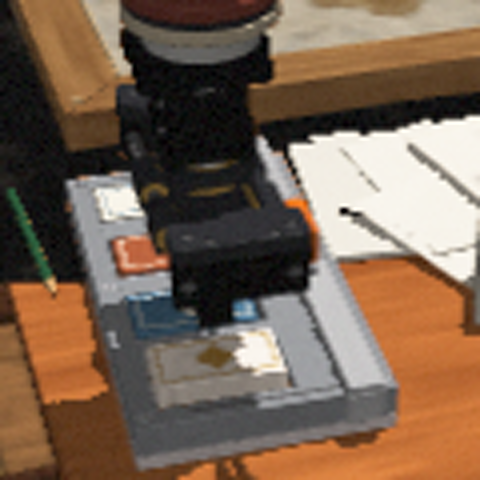

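The marble tile sits level in pocket 0, at (215,368) in the crop, and the other three lie flush. Now press the marble tile.

In the tool's units: 0.015 m is 0.24, 0.01 m is 0.16.

```bash
python3 jog.py '{"deltas": [[0,0,0.24,0,0,0,0],[0,0,0.16,0,0,0,0],[0,0,0.096,0,0,0,0],[0,0,0.048,0,0,0,0],[0,0,0.048,0,0,0,0],[0,0,0.048,0,0,0,0],[0,0,0.048,0,0,0,0],[0,0,0,0,0,0,0]]}'|egrep 'pos|force'; python3 jog.py '{"deltas": [[0,0,0.016,0,0,0,0],[0,0,0,0,0,0,0]]}'|egrep 'pos|force';python3 jog.py '{"deltas": [[0,0,-0.32,0,0,0,0],[0,0,-0.64,0,0,0,0.06],[0,0,-0.64,0,0,0,0.06],[0,0,0,0,0,0,0.06],[0,0,0,0,0,0,0.06]]}'|egrep 'pos'; python3 go.py .5725 .0485 .13 1.514
```

```text
eef_pos: [0.4828, -0.0526, 0.0344]
force: [-8.7, 0.9, 17.0]
gripper_force: 8.7
eef_pos: [0.4828, -0.0526, 0.0342]
force: [-14.4, 1.7, 34.8]
gripper_force: 17.8
eef_pos: [0.4831, -0.0518, 0.1324]
d [ 0.0847 -0.1043  0.0025] rot [-0.0008 -0.0007 -1.5602] pos [ 0.4831 -0.0518  0.1324] rpy [-3.1407  0.0001 -0.0462] q [-1.2094  0.1538  1.3409  2.0104 -0.169   1.1018 -1.4112] t 46.95
```

In the tool's units: -0.0348 m is -0.5568, 0.0282 m is 0.4512, -0.1734 rad / 4 = -0.0434.

```bash
python3 jog.py '{"deltas": [[0.4512,-0.5568,0,0,0,0,0.06],[0.4512,-0.5568,0,0,0,0,0.06],[0.4512,-0.5568,0,0,0,0,0.06],[0,0,0,0,0,-0.0434,0.06],[0,0,0,0,0,-0.0434,0.06],[0,0,0,0,0,-0.0434,0.06],[0,0,0,0,0,-0.0434,0.06],[0,0,0,0,0,-0.0434,0.06],[0,0,0,0,0,-0.0434,0.06],[0,0,0,0,0,-0.0434,0.06],[0,0,0,0,0,-0.0434,0.06],[0,0,0,0,0,-0.0434,0.06]]}'; python3 jog.py '{"deltas": [[0,0,0,0,0,0,0.06],[0,0,0,0,0,0,0.06]]}'; python3 go.py .5725 .0485 .054 1.514
python3 - <<'E'
from h import *
c=shot('side')
a=cv2.resize(c['frame'][120:240,230:350],None,fx=4,fy=4,interpolation=2)
cv2.imwrite('pics/k5.png',a[:,:,::-1])
E
```

```text
time_s: 48.45
eef_pos: [0.5718, 0.0475, 0.1308]
tcp_rot: [-3.139, 0.001, 1.519]
force: [0.1, 0.6, 0.0]
width: 0.0599
gripper_force: 0.0
time_s: 48.7
eef_pos: [0.5722, 0.0476, 0.1319]
tcp_rot: [-3.14, 0.001, 1.509]
force: [0.5, 0.1, 0.5]
width: 0.0597
gripper_force: 0.0
d [0.001  0.0003 0.0779] rot [-0.0015  0.0006 -0.0048] pos [0.5722 0.0476 0.1319] rpy [-3.1401  0.0006  1.5092] q [-0.8126  0.3066  0.7811  1.7969 -0.236   1.136  -0.0158] t 48.7
```

View pics/k5.png

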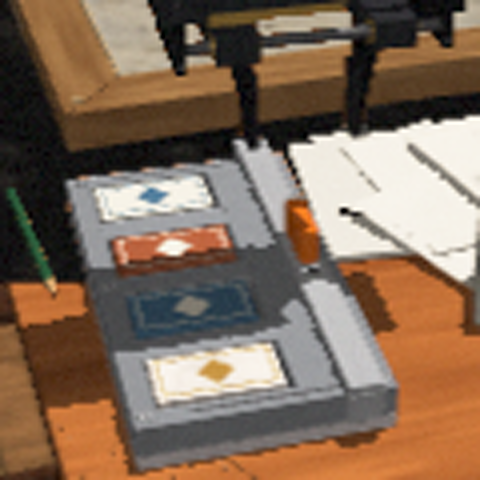

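All four tiles are flush: (155,196), (175,247), (190,307) and (217,370). Next I'll grip the fin and slide the keeper forward.

In the tool's units: 0.03 m is 0.48, 0.012 m is 0.192, -0.005 rad / 4 = -0.0013.

```bash
python3 jog.py '{"deltas": [[0.016,0,0.48,0,0,-0.0013,0.06],[0,0,0.48,0,0,0,0.06],[0,0,0.192,0,0,0,0.06],[0,0,0.096,0,0,0,0.06],[0,0,0,0,0,0,0.06],[0,0,0,0,0,0,0.005],[0,0,0,0,0,0,0.005],[0,0,0,0,0,0,0.005],[0,0,0,0,0,0,0.005],[0,0,0,0,0,0,0.005],[0,0,0,0,0,0,0.005],[0,0,0,0,0,0,0.005]]}' 30;python3 jog.py '{"deltas": [[0,-0.08,0,0,0,0,0.005],[0,-0.16,0,0,0,0,0.005],[0,-0.16,0,0,0,0,0.005],[0,-0.16,0,0,0,0,0.005],[0,-0.16,0,0,0,0,0.005],[0,-0.16,0,0,0,0,0.005],[0,-0.16,0,0,0,0,0.005],[0,-0.08,0,0,0,0,0.005],[0,0,0,0,0,0,0.005]]}'; python3 jog.py '{"deltas": [[0,-0.064,0,0,0,0,0.005],[0,-0.064,0,0,0,0,0.005],[0,0,0,0,0,0,0.005]]}'
```

```text
time_s: 50.25
eef_pos: [0.5724, 0.049, 0.0548]
tcp_rot: [-3.141, -0.0, 1.519]
force: [-3.5, 0.3, 3.0]
width: 0.0138
gripper_force: 30.0
time_s: 51.38
eef_pos: [0.5017, 0.0526, 0.0548]
tcp_rot: [-3.14, -0.0, 1.519]
force: [-2.8, -2.0, 3.1]
width: 0.0138
gripper_force: 30.0
time_s: 51.75
eef_pos: [0.4945, 0.053, 0.0548]
tcp_rot: [-3.141, 0.0, 1.519]
force: [0.8, -0.2, -2.4]
width: 0.0141
gripper_force: 30.0
```

In the tool's units: -0.003 m is -0.048, -0.0015 m is -0.024.

```bash
for i in 1 2; do python3 jog.py '{"deltas": [[0,-0.048,0,0,0,0,0.005],[0,-0.024,0,0,0,0,0.005],[0,0,0,0,0,0,0.005]]}'|egrep 'pos|force'; done
```

```text
eef_pos: [0.4905, 0.0532, 0.0549]
force: [4.7, -1.2, -5.7]
gripper_force: 30.0
eef_pos: [0.4904, 0.0531, 0.0551]
force: [28.7, -1.4, -34.4]
gripper_force: 30.0
```

In the tool's units: -0.05 m is -0.8, -0.03 m is -0.48.

```bash
python3 jog.py '{"deltas": [[0,0.024,0,0,0,0,0.005],[0,0.024,0,0,0,0,0.005],[0,0,0,0,0,0,0.05],[0,0,0,0,0,0,0.05],[0,0,0,0,0,0,0.05],[0,0,0,0,0,0,0.05],[0,0,-0.48,0,0,0,0.05],[0,0,-0.8,0,0,0,0.06],[0,0,-0.8,0,0,0,0.06],[0,0,-0.8,0,0,0,0.06],[0,0,0,0,0,0,0.06]]}'
python3 - <<'E'
from h import *
c=shot('side');t=shot('top')
im=np.zeros((480,800,3),np.uint8)
im[:,:480]=cv2.resize(c['frame'][120:240,230:350],None,fx=4,fy=4,interpolation=2)
im[:200,480:]=cv2.resize(t['frame'],(320,200))
cv2.imwrite('pics/end.png',im[:,:,::-1])
E
```

```text
time_s: 53.88
eef_pos: [0.4907, 0.0537, 0.2384]
tcp_rot: [3.136, -0.004, 1.519]
force: [-0.3, -0.1, -1.2]
width: 0.0596
gripper_force: 0.0
```

View pics/end.png

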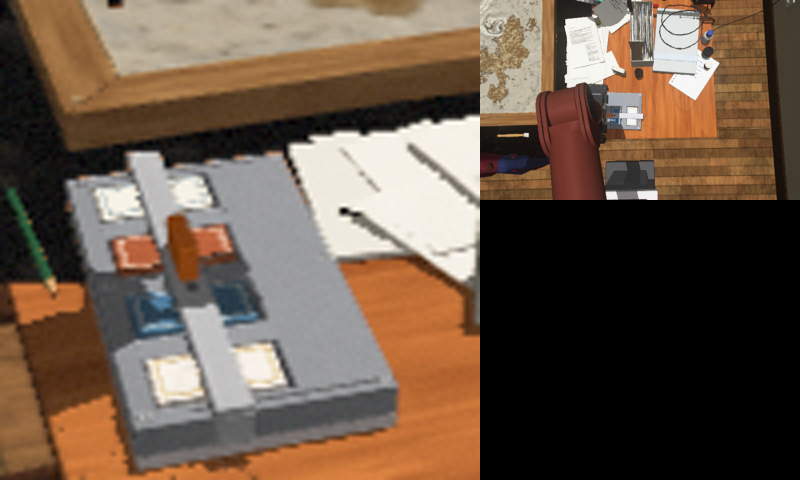

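The keeper lies across the middle of all four flush tiles, with its fin at (183,250), and the robot is clear. Handing in.

```bash
python3 -c "
from bench import bot, imaging, job, monitor; print(job.hand_in())"
```

```text
the job is handed in; nothing more can be done
None
```

I pulled the keeper back to its rear stop, laid all four tiles in pockets of their own and pressed them flush, then slid the keeper 82 mm to its front stop and handed the job in at about 54 s; no verdict was returned.

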